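# Roll a plaster roller into the vee cradle, seat it on the stop and clamp it

## Task

Get the white plaster roller ready for carving: roll it (do not lift it) across the infeed table of the jig so that it drops into the vee, and take the hand off so that it settles and centres by itself. Then push on its free end so that it slides along the vee and press it home against the button of the end stop with a light, steady push of about 10 N for half a second (plaster dents, so never more than 15 N), and take the hand away. Finally press the red handle all the way down until the toggle clamp locks and its rubber pad holds the roller, leaving the bowl, the loop tool and the finished terracotta roller where they are.

Things in the scene. Friction and masses are not known exactly. Their poses are not given: they have to be found in the camera images.
- jig: Carving jig of plywood and beech fixed to the table, base 240 x 335 mm. Origin on the table surface under the vee line, at mid-length of the 180 mm long vee; x runs along the vee, y is the way the roller rolls, z up. Behind the vee a block 72 mm high reaches y 140 mm and carries a steel toggle clamp at x -20 mm
- infeed (a point): Middle of the jig's level infeed table, 60 mm above the work surface; it reaches from jig y -170 to -25 mm, 180 mm wide, with a bead 6 mm wide and 5 mm high along its outer edge (y -167 mm). Its inner edge (y -25) drops straight into the vee
- seat (a point): Point on the line where the roller's axis lies when it rests in the vee: 70.4 mm above the table, at mid-length of the vee (jig x 0, y 0); axes as the jig's. The 90 degree vee has its lowest line at y 0, 35 mm up; its near face rises to the infeed edge, its far face to 72 mm height at y 37 mm. Nothing stands in the vee beyond the roller's +x end
- end_stop: Brass plate 70 mm wide, 85 mm high, across the -x end of the vee, with an adjustable stop screw: a rubber-faced button, 24 mm across, on the roller's axis line. Origin at the foot of the plate's inner face (jig x -105, y 0, 15 mm up), +x towards the roller. The button stands 10 to 26 mm out of the plate, set anew each time, not reported: find it by feel. Its rubber gives about 1 mm per 3 N
- roller: White cast-plaster roller: cylinder 50 mm in diameter, 160 mm long, 0.27 to 0.45 kg, reddish pattern begun near its +x end. Starts on the infeed table up to 12 degrees askew. Origin at its centre; x is its axis, roughly along jig +x. The +x end is the free end, the -x end meets the stop. In the vee it takes 1 to 5 N to slide along. Dents: keep every push on it below 15 N
- roller_center (a point): Centre of the roller, on its axis (80 mm from either end)
- handle (a joint): Angle of the clamp's red handle: 0 = open, raised 1.25 rad above level; 1.2 = down and locked, 0.05 rad above level, pointing along jig +y. Friction-held, takes some 3 to 8 N at the grip and stays where left. It brings the clamp arm down with it: open, the arm stands upright at jig y 30 to 85 mm, to 190 mm above the table; locked, it lies level over the vee
- handle_pivot (a point): Pivot of the handle: jig x -20, y 120 mm, 125 mm above the table. Its axis is along jig x
- handle_grip (a point): Point on the middle of the red grip, 100 mm from the pivot along the handle. The grip is a round bar 20 mm in diameter, from 45 to 132 mm from the pivot; press it on its upper side and follow its arc
- pad: Black sprung rubber pad, 20 mm in diameter and 10 mm thick, at the end of the clamp arm; comes down on top of the roller. Origin at the centre of its pressing face. With the clamp locked on a roller lying home it presses with about 7 N
- finished_roller: Terracotta roller 42 mm in diameter and 100 mm high standing upright on the table, to be left alone; origin at the centre of its underside
- bowl: Red bowl, 90 mm across and 35 mm high, on the table, to be left alone; origin at the centre of its underside
- loop_tool: Carving loop with a wooden handle, 160 mm long and 12 mm thick, lying on the table, to be left alone; origin under its middle, x along it

How it is judged:
By the outcome, as a careful person would: the job done as asked, in the order asked, and still so for the second after the job is handed in, with the robot touching nothing.
It also fails if it takes over 64 s, if anything falls off the work surface, if the arm or the gripper's body presses on something with over 40 N, if the wrist force passes 120 N, or if a joint passes its speed limit or range.

## Robot

A 6-joint arm with a two-finger parallel gripper is mounted at the origin on the work surface. World frame = base frame: x ahead of the robot, y to its left, z up, the work surface at z = 0. Lengths are in m, angles in rad, forces in N, time in s.
With the tool pointing down it reaches from about 0.425 to 1.125 m from the base axis. Payload 14.9 kg.
Tool frame: the origin (TCP) lies at the very end of the fingers, on their centre line; the grasp point (between the pads) lies 19 mm behind it; z points along the fingers, y is the line along which they close (so a half turn about z gives the same grasp; the last joint's range is limited). The gripper opens to 91 mm and grips with 3 to 60 N. Pads are 32 mm wide; open, the fingers measure 118 mm over their backs; the gripper's body (76 mm by 178 mm) begins 60 mm behind the grasp point.
Start: joints at [-1.182, 0.379, 1.734, -0, 1.028, -0.033], TCP at [0.287, -0.639, 0.214] pointing down, gripper open.
Joint ranges: [-2.77, 2.77], [-0.74, 2.19], [0, 2.66], [-1.06, 4.2], [0.31, 2.87], [-3.08, 3.08]. Speed limits (rad/s): [1.89, 1.89, 2.39, 3.14, 3.14, 3.14].

## Interface

Orientations are given as a 3x3 rotation matrix whose columns are the frame's x, y, z axes.
In Python, from station import robot, viewer gives the robot as it stands. The module is installed in compiled form; this text tells all that it offers.
- The arm moves only by the tool jog_arm, never from a script. Its argument "motion" is a list of rows, each an object with "jaw": the finger opening in mm, from 0 to 91.2; "delta_pos": the shift along the world's x, y, z in units of 40 mm (1.0 is 40 mm), a list of three; "yaw": the turn about the world's z in units of 6 degrees (1.0 is 6 degrees). In form: [{"jaw": jaw, "delta_pos": [x, y, z], "yaw": yaw}, ...]. A call has 1 to 20 rows; each row shifts and turns the commanded pose from where the row before left it; what a row does not reach is not made up. A row lasts 1/10 s, in which the tool goes at most 50 mm and 8.59 degrees, less where a joint would pass 70% of its speed; a pose out of reach is approached as far as the arm can. A call is refused whole if a number of a shift passes 1 or a number of a turn 1, either way. A call with a gripper value outside its range is refused whole. The fingers move at their own pace and stop on an object; "newtons" is the grip in N (left out, the last holds). Time passes only in rows, so rows that do not move let the fingers close. It gives the time, the measured TCP pose, the force, the opening and the grip force at its end, in the units of the state.
- robot.read_state(): the state, without advancing time (a new reading comes with each control period).
- viewer.camera(name): name is "side" or "top" or "wrist"; returns a dict with "img" (420x560x3 uint8, red, green, blue), "z_map" (420x560 float32, m along the optical axis (not along the pixel's ray), 0 where there is no reading), "mtx" (3x3 intrinsics, pixels), "eye" and "attitude" of the camera in the world; the wrist camera has in their place "T_tool_cam" (4x4, takes a point from camera to tool coordinates, whose origin is the TCP and whose axes are the flange's). Camera axes: x right, y up, looking along -z (the intrinsics and any distortion apply to the point x, -y, -z); pixel columns grow to the right and rows downward; lengths in m; the calibration is good to about 2 mm. The wrist camera is an equidistant fisheye: a pixel r from the principal point sees the ray r / f radians off the axis. A picture is of the moment at which its call begins: read the wrist's pose just before it.
- robot.close_job(): hands the job in; it is judged then, once.
The state is a dict: "clock": time; "joint_pos": joint angles; "dq": joint speeds; "joint_torque": joint torques, N m; "position": TCP position; "ee_rot": TCP orientation; "contact_force": force on the tool from outside, world axes, zero at the start; "moment": the same for the moment, N m; "opening": finger opening in m; "grasp_force": force on a finger pad.
Only numpy, scipy, OpenCV 4.12 (cv2) and the standard library are available. Lean on these libraries where they do the work, as an engineer would, in place of code of your own. Each camera call takes 0.05 s, during which the arm holds its last target. There are 200 camera calls.

## Working session

There is one attempt and no reset: what is moved stays moved. The work goes in short steps, Python scripts to look and compute and a tool call to move; the robot and the scene stay as the last step left them, time stands still between calls to the robot, and variables do not carry over. Pictures are saved under pics/ and viewed, at most 10 in all, crops included, and the job is handed in when it is done.

Besides the shell and the picture viewer there is one more tool, called after "Call:" by a JSON object that holds its "op" and its "data". jog_arm: Moves the arm, as the interface text tells. Its arguments: {"type":"object","properties":{"motion":{"type":"array"},"newtons":{"type":"number"}},"required":["motion"]}

```bash
mkdir -p pics; cat > h.py <<'E'
import numpy as np, cv2
from station import robot, viewer
def cloud(c):
    K=np.array(c["mtx"]);z=c["z_map"];v,u=np.indices(z.shape)
    p=np.stack([(u-K[0,2])/K[0,0]*z,-(v-K[1,2])/K[1,1]*z,-z],-1)
    return p@np.array(c["attitude"]).T+np.array(c["eye"])
def save(c,n): cv2.imwrite(f"pics/{n}.png",cv2.cvtColor(c["img"],cv2.COLOR_RGB2BGR))
E
python3 - <<'E'
from h import *
s=robot.read_state();print({k:np.round(v,3) for k,v in s.items()})
for n in("top","side"):
    c=viewer.camera(n);save(c,n+"0");np.savez(n+"0.npz",img=c["img"],P=cloud(c));print(n,c["eye"],np.round(c["attitude"],3),c["mtx"],c.keys())
E
```

```text
{'clock': np.float64(0.0), 'joint_pos': array([-1.182,  0.379,  1.735,  0.   ,  1.028, -0.033]), 'dq': array([ 0.   , -0.001, -0.   , -0.   ,  0.001,  0.   ]), 'joint_torque': array([-4.0000e-03, -7.6375e+01, -4.3437e+01,  6.5000e-02,  4.3000e-02,
       -0.0000e+00]), 'position': array([ 0.286, -0.638,  0.213]), 'ee_rot': array([[ 0.912,  0.409, -0.   ],
       [ 0.409, -0.912,  0.001],
       [ 0.   , -0.001, -1.   ]]), 'contact_force': array([ 0.489, -0.498, -0.851]), 'moment': array([-0.031,  0.001, -0.029]), 'grasp_force': np.float64(0.0), 'opening': np.float64(0.091)}
top [ 0.48736691 -0.04191873  1.11144994] [[-0.007  0.991 -0.131]
 [-1.    -0.007 -0.005]
 [-0.006  0.131  0.991]] [[500.77183938   0.         284.05229168]
 [  0.         500.77183938 208.84426237]
 [  0.           0.           1.        ]] dict_keys(['img', 'z_map', 'mtx', 'eye', 'attitude'])
side [0.37776728 0.73426856 0.56304915] [[-0.962  0.114 -0.247]
 [-0.272 -0.452  0.85 ]
 [-0.015  0.885  0.466]] [[499.03521629   0.         286.27494368]
 [  0.         499.03521629 208.46518933]
 [  0.           0.           1.        ]] dict_keys(['img', 'z_map', 'mtx', 'eye', 'attitude'])
```

View pics/top0.png

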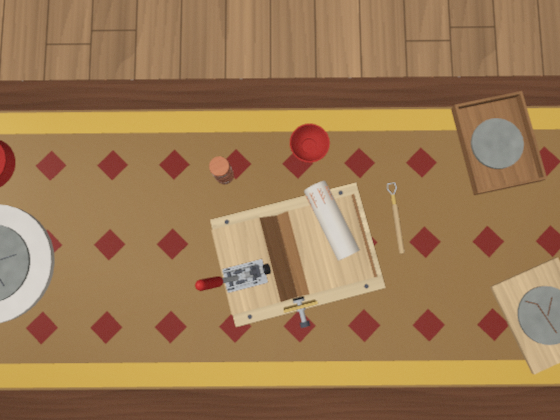

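View pics/side0.png

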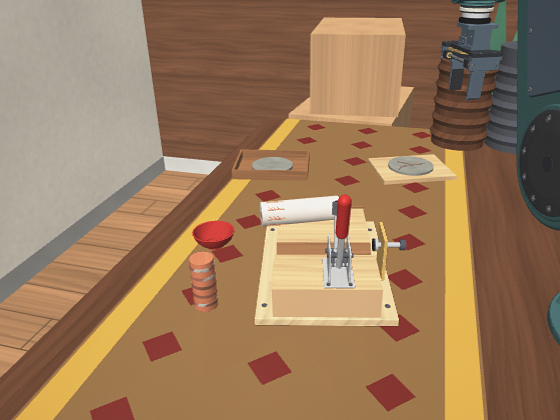

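The top view shows the jig centred near (297,255). The roller is askew on the infeed at (332,220), with its pattern end up (+x). The stop is at the bottom (302,310), the clamp handle at (210,284), the bowl at (310,143), the terracotta roller at (222,170) and the loop tool at (397,215). The side view shows the clamp open, with its handle raised at (344,215).

```bash
python3 - <<'E'
from h import *
d=np.load("top0.npz");P=d["P"];img=d["img"].astype(int)
reg=(P[...,0]>.2)&(P[...,0]<.75)&(P[...,1]>-.35)&(P[...,1]<.25)
m=reg&(P[...,2]>.045)&(P[...,2]<.08)
# table height check
t=reg&(abs(P[...,2])<.008);print("table z",np.median(P[...,2][t]))
for lo,hi in((.055,.064),(.067,.077)):
    q=P[reg&(P[...,2]>lo)&(P[...,2]<hi)];print(lo,len(q),np.median(q[:,2]),q.min(0),q.max(0))
# block+infeed+ base
mm=reg&(P[...,2]>.008)&(P[...,2]<.08)
mm=cv2.morphologyEx(mm.astype(np.uint8),cv2.MORPH_OPEN,np.ones((5,5)))
n,l,st,ce=cv2.connectedComponentsWithStats(mm)
k=1+np.argmax(st[1:,4]);q=P[(l==k)]
r=cv2.minAreaRect(q[:,:2].astype(np.float32)*1000);print("base rect",r)
hist=np.histogram(q[:,2],bins=np.arange(.005,.085,.004));print(hist[0])
# white roller
w=reg&(img.min(2)>150)&((img.max(2)-img.min(2))<40)&(P[...,2]>.075)
n,l,st,ce=cv2.connectedComponentsWithStats(w.astype(np.uint8));k=1+np.argmax(st[1:,4]);print(st[1:,4].max())
q=P[reg&(P[...,2]>.085)&(P[...,2]<.116)];
q=P[l==k];print("roller rect",cv2.minAreaRect(q[:,:2].astype(np.float32)*1000),q[:,2].max())
E
```

```text
table z 0.000444066218392436
0.055 4817 0.05947238783272901 [ 0.39606974 -0.22895751  0.05500795] [0.71846869 0.10605227 0.06399607]
0.067 3926 0.07192523901632186 [ 0.38321757 -0.22238272  0.06700327] [0.71656849 0.11373831 0.07699636]
base rect ((536.1240844726562, -64.46682739257812), (240.4245147705078, 335.2556457519531), 14.04934310913086)
[  10  803 2229  372    4    3   22  195  308  312  337  339  742 3173
 1233  528 2290 1011   81]
1594
roller rect ((577.9468383789062, -83.57498168945312), (159.7038116455078, 147.07798767089844), 22.831050872802734) 1.111449936390089
```

```bash
python3 - <<'E'
from h import *
d=np.load("top0.npz");P=d["P"];img=d["img"].astype(int)
a=np.radians(14.05);ex=np.array([np.cos(a),np.sin(a)]);ey=np.array([-ex[1],ex[0]])
c=np.array([.53612,-.06447]);Q=np.stack([(P[...,:2]-c)@ex,(P[...,:2]-c)@ey],-1);Z=P[...,2]
reg=(abs(Q[...,0])<.13)&(abs(Q[...,1])<.18)
inf=reg&(abs(Z-.06)<.004);blk=reg&(abs(Z-.072)<.004)&(Q[...,1]>0)
for n,m in(("inf",inf),("blk",blk)):
    for ax in(0,1):
        v=Q[...,ax][m];h,e=np.histogram(v,bins=np.arange(-.18,.18,.003));print(n,ax,np.percentile(v,[.5,2,98,99.5]).round(4))
        k=np.where(h>h.max()*.3)[0];print("   edges",e[k[0]].round(3),e[k[-1]+1].round(3))
# angle refine: block outer edge & infeed/vee edge : per-x bin extreme
for n,m,f in(("blk max",blk,np.max),("blk min",blk,np.min),("inf max",inf&(Q[...,1]<.02),np.max)):
    xs=np.arange(-.085,.085,.01);ys=[]
    for x in xs:
        s=m&(abs(Q[...,0]-x)<.005);ys.append(f(Q[...,1][s]) if s.sum() else np.nan)
    print(n,np.round(np.array(ys)*1000,0))
w=(Z>.075)&(Z<.115)&(Q[...,1]<.04)&reg&(img.max(2)>0)
q=P[w];x0,y0=q[:,:2].mean(0)
r=cv2.minAreaRect(Q[w].astype(np.float32)*1000);print("roller in base frame",r,w.sum(),Z[w].max())
top=w&(Z>.1075);(vx,vy,x,y)=cv2.fitLine(Q[top].astype(np.float32),cv2.DIST_L2,0,.01,.01).ravel();print("ridge",np.degrees(np.arctan2(vy,vx)),x,y)
red=(img[...,0]>120)&(img[...,1]<60)&(Z>.08)&(abs(Q[...,0])<.2)&(Q[...,1]>.05)&(Q[...,1]<.25)
print("red",red.sum(),Q[red].min(0),Q[red].max(0),Z[red].min(),Z[red].max(),Q[red].mean(0))
E
```

```text
inf 0 [-0.0896 -0.0877  0.0853  0.0888]
   edges -0.09 0.09
inf 1 [-0.1465 -0.1424  0.0499  0.0528]
   edges -0.147 0.054
blk 0 [-0.1198 -0.089   0.087   0.0893]
   edges -0.09 0.09
blk 1 [0.0206 0.055  0.1607 0.1621]
   edges 0.054 0.162
blk max [163. 162. 162. 162. 162. 163. 162. 162. 162. 162. 162. 163. 162. 162.
 162. 162. 162.]
blk min [16. 52. 56. 54. 54. 58. 52. 55. 55. 52. 54. 53. 53. 55. 53. 56. 56.]
inf max [ 2.  3.  3.  5.  5.  1.  3.  3.  2.  3.  0. -0.  3.  1.  1.  5.  2.]
roller in base frame ((-11.114982604980469, -61.40278625488281), (122.88956451416016, 281.32623291015625), 69.3691635131836) 2101 0.11464721145861867
ridge 10.816544 0.04416526 -0.083190545
red 103 [-0.0296643   0.15311383] [-0.01215592  0.18978839] 0.18287808055801635 0.2524813739246027 [-0.02230531  0.17509667]
```

```bash
cat >> h.py <<'E'
A=np.radians(14.05);EX=np.array([np.cos(A),np.sin(A)]);EY=np.array([-EX[1],EX[0]]);O=np.array([.53612,-.06447])+.022*EY
def jig(P): return np.stack([(P[...,:2]-O)@EX,(P[...,:2]-O)@EY],-1)
def wor(x,y): return O+x*EX+y*EY
def st():
    s=robot.read_state();p=s["position"];R=s["ee_rot"];f=s["contact_force"]
    print("t %.1f pos"%s["clock"],p.round(4),"jig",jig(p).round(4),"yaw %.2f"%np.degrees(np.arctan2(R[1,0],R[0,0])),"F",f.round(2),"Fjig",(EX@f[:2]).round(2),(EY@f[:2]).round(2),"open %.3f"%s["opening"])
    return s
def roller(P,ylim=(-.16,.0)):
    Q=jig(P);Z=P[...,2];w=(Z>.078)&(Z<.115)&(Q[...,1]<ylim[1])&(Q[...,1]>ylim[0])&(abs(Q[...,0])<.12)
    n,l,s,c=cv2.connectedComponentsWithStats(w.astype(np.uint8));k=1+np.argmax(s[1:,4]);w=l==k
    q=Q[w];t=Q[w&(Z>Z[w].max()-.007)]
    vx,vy,x,y=cv2.fitLine(t.astype(np.float32),cv2.DIST_L2,0,.01,.01).ravel()
    if vx<0:vx,vy=-vx,-vy
    a=q@np.array([vx,vy]);b=np.array([x,y]);m=(np.percentile(a,.3)+np.percentile(a,99.7))/2-b@[vx,vy]
    print("roller ang %.2f centre"%np.degrees(np.arctan2(vy,vx)),(b+m*np.array([vx,vy])).round(4),"len %.4f"%np.ptp(a),"zmax",Z[w].max())
E
python3 - <<'E'
from h import *
P=np.load("top0.npz")["P"];roller(P)
s=st()
for y,z in((-.19,.15),): print(wor(0.0,y))
E
```

```text
roller ang 10.91 centre [ 0.0443 -0.1052] len 0.1598 zmax 0.11464721145861867
t 0.1 pos [ 0.2864 -0.6383  0.2134] jig [-0.3815 -0.5181] yaw 24.17 F [ 0.3  -0.64 -0.26] Fjig 0.13 -0.69 open 0.091
[ 0.57690512 -0.22744415]
```

Call:
{"op": "jog_arm", "data": {"motion": [{"jaw":91,"delta_pos":[0.59,0.77,0],"yaw":0.95},{"jaw":91,"delta_pos":[0.59,0.77,0],"yaw":0.95},{"jaw":91,"delta_pos":[0.59,0.77,0],"yaw":0.95},{"jaw":91,"delta_pos":[0.59,0.77,0],"yaw":0.95},{"jaw":91,"delta_pos":[0.59,0.77,0],"yaw":0.95},{"jaw":91,"delta_pos":[0.59,0.77,0],"yaw":0.95},{"jaw":91,"delta_pos":[0.59,0.77,0],"yaw":0.95},{"jaw":91,"delta_pos":[0.59,0.77,0],"yaw":0.95},{"jaw":91,"delta_pos":[0.59,0.77,0],"yaw":0.95},{"jaw":91,"delta_pos":[0.59,0.77,0],"yaw":0.95},{"jaw":91,"delta_pos":[0.59,0.77,0],"yaw":0.95},{"jaw":91,"delta_pos":[0.59,0.77,0],"yaw":0.95},{"jaw":91,"delta_pos":[0.59,0.77,0],"yaw":0.95},{"jaw":91,"delta_pos":[0.59,0.77,0],"yaw":0.95},{"jaw":91,"delta_pos":[0,0,-0.5],"yaw":0},{"jaw":91,"delta_pos":[0,0,0],"yaw":0},{"jaw":91,"delta_pos":[0,0,0],"yaw":0}]}}

```text
clock: 1.8
position: [0.6164, -0.2076, 0.1936]
ee_rot: [[-0.241, 0.971, -0.001], [0.971, 0.241, 0.0], [0.001, -0.001, -1.0]]
contact_force: [-0.6, 0.1, -0.3]
opening: 0.0914
grasp_force: 0.0
```

```bash
python3 -c "
from h import *
st()"
```

```text
t 1.8 pos [ 0.6164 -0.2076  0.1936] jig [ 0.0432 -0.1803] yaw 103.93 F [-0.55  0.13 -0.32] Fjig -0.5 0.26 open 0.091
```

Call:
{"op": "jog_arm", "data": {"motion": [{"jaw":91,"delta_pos":[0,0,-0.75],"yaw":0},{"jaw":91,"delta_pos":[0,0,-0.75],"yaw":0},{"jaw":91,"delta_pos":[0,0,-0.75],"yaw":0},{"jaw":91,"delta_pos":[0,0,-0.5],"yaw":0},{"jaw":91,"delta_pos":[0,0,-0.22],"yaw":0},{"jaw":91,"delta_pos":[0,0,0],"yaw":0},{"jaw":91,"delta_pos":[-0.0243,0.097,0],"yaw":0},{"jaw":91,"delta_pos":[-0.0243,0.097,0],"yaw":0},{"jaw":91,"delta_pos":[-0.0243,0.097,0],"yaw":0},{"jaw":91,"delta_pos":[-0.0243,0.097,0],"yaw":0},{"jaw":91,"delta_pos":[-0.0243,0.097,0],"yaw":0},{"jaw":91,"delta_pos":[-0.0243,0.097,0],"yaw":0},{"jaw":91,"delta_pos":[-0.0243,0.097,0],"yaw":0},{"jaw":91,"delta_pos":[-0.0243,0.097,0],"yaw":0},{"jaw":91,"delta_pos":[-0.0243,0.097,0],"yaw":0},{"jaw":91,"delta_pos":[-0.0243,0.097,0],"yaw":0}]}}

```text
clock: 3.4
position: [0.6072, -0.1683, 0.0751]
ee_rot: [[-0.241, 0.97, -0.0], [0.97, 0.241, 0.0], [0.0, -0.0, -1.0]]
contact_force: [0.2, 0.0, 0.1]
opening: 0.0907
grasp_force: 0.1
```

```bash
python3 -c "
from h import *
st();c=viewer.camera('top');save(c,'top1');c=viewer.camera('side');save(c,'side1')
P=cloud(c);np.savez('s1.npz',P=P,img=c['img']);roller(P,(-.16,.01))"
```

```text
t 3.4 pos [ 0.6072 -0.1683  0.0751] jig [ 0.0437 -0.14  ] yaw 103.97 F [0.24 0.05 0.11] Fjig 0.24 -0.01 open 0.091
roller ang 12.47 centre [ 0.0528 -0.087 ] len 0.1476 zmax 0.11491791116377381
```

Call:
{"op": "jog_arm", "data": {"motion": [{"jaw":91,"delta_pos":[-0.0243,0.097,0],"yaw":0},{"jaw":91,"delta_pos":[-0.0243,0.097,0],"yaw":0},{"jaw":91,"delta_pos":[-0.0243,0.097,0],"yaw":0},{"jaw":91,"delta_pos":[-0.0243,0.097,0],"yaw":0},{"jaw":91,"delta_pos":[-0.0243,0.097,0],"yaw":0},{"jaw":91,"delta_pos":[-0.0243,0.097,0],"yaw":0},{"jaw":91,"delta_pos":[-0.0243,0.097,0],"yaw":0}]}}

```text
clock: 4.2
position: [0.6004, -0.1412, 0.0751]
ee_rot: [[-0.241, 0.97, 0.0], [0.97, 0.241, -0.0], [-0.0, 0.0, -1.0]]
contact_force: [0.4, -0.2, 0.5]
opening: 0.0909
grasp_force: 0.1
```

```bash
python3 -c "
from h import *
st();c=viewer.camera('side');save(c,'side2');roller(cloud(c),(-.16,.02))
a=cv2.imread('pics/side2.png');t=viewer.camera('top');save(t,'top2');b=cv2.imread('pics/top2.png')
cv2.imwrite('pics/both2.png',np.hstack([cv2.resize(a[150:330,220:440],None,fx=1.8,fy=1.8),cv2.resize(b[150:330,200:400],None,fx=1.8,fy=1.8)]))"
```

```text
t 4.2 pos [ 0.6004 -0.1412  0.0751] jig [ 0.0437 -0.112 ] yaw 103.97 F [ 0.39 -0.24  0.5 ] Fjig 0.32 -0.32 open 0.091
roller ang 10.23 centre [ 0.0516 -0.063 ] len 0.1359 zmax 0.11469383094091734
```

View pics/both2.png

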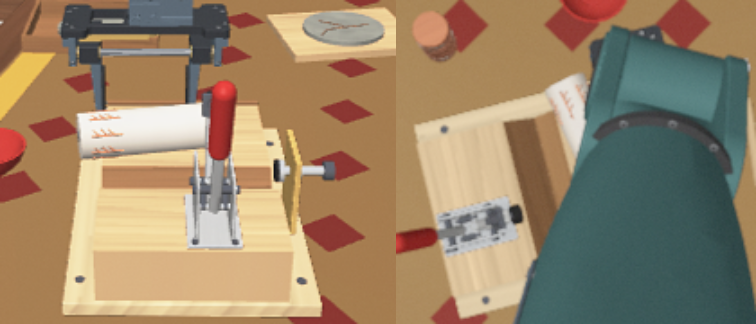

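The crops show the roller rolling ahead of the fingers, still about 10° askew, with only the -x finger touching. The +x end will meet the vee's far face first, and the -x finger will then straighten it, so I go on slowly and watch the force.

Call:
{"op": "jog_arm", "data": {"motion": [{"jaw":91,"delta_pos":[-0.0243,0.097,0],"yaw":0},{"jaw":91,"delta_pos":[-0.0243,0.097,0],"yaw":0},{"jaw":91,"delta_pos":[-0.0243,0.097,0],"yaw":0},{"jaw":91,"delta_pos":[-0.0243,0.097,0],"yaw":0},{"jaw":91,"delta_pos":[-0.0243,0.097,0],"yaw":0},{"jaw":91,"delta_pos":[-0.0243,0.097,0],"yaw":0}]}}

```text
clock: 4.9
position: [0.5945, -0.1179, 0.0751]
ee_rot: [[-0.241, 0.97, -0.0], [0.97, 0.241, 0.0], [0.0, -0.0, -1.0]]
contact_force: [0.6, -0.3, -1.0]
opening: 0.0909
grasp_force: 0.0
```

```bash
python3 -c "
from h import *
st();c=viewer.camera('side');save(c,'side3');roller(cloud(c),(-.16,.03))"
```

```text
t 4.9 pos [ 0.5945 -0.1179  0.0751] jig [ 0.0437 -0.088 ] yaw 103.97 F [ 0.58 -0.32 -1.03] Fjig 0.49 -0.45 open 0.091
roller ang 9.56 centre [ 0.0492 -0.0374] len 0.1314 zmax 0.11428641181012489
```

Call:
{"op": "jog_arm", "data": {"motion": [{"jaw":91,"delta_pos":[-0.0121,0.0485,0],"yaw":0},{"jaw":91,"delta_pos":[-0.0121,0.0485,0],"yaw":0},{"jaw":91,"delta_pos":[-0.0121,0.0485,0],"yaw":0},{"jaw":91,"delta_pos":[-0.0121,0.0485,0],"yaw":0},{"jaw":91,"delta_pos":[-0.0121,0.0485,0],"yaw":0},{"jaw":91,"delta_pos":[-0.0121,0.0485,0],"yaw":0}]}}

```text
clock: 5.55
position: [0.5917, -0.1064, 0.0751]
ee_rot: [[-0.241, 0.97, -0.0], [0.97, 0.241, 0.0], [0.0, -0.0, -1.0]]
contact_force: [-0.2, 0.2, 0.6]
opening: 0.091
grasp_force: 0.0
```

```bash
python3 -c "
from h import *
st();c=viewer.camera('side');save(c,'side4');roller(cloud(c),(-.16,.03))"
```

```text
t 5.5 pos [ 0.5917 -0.1064  0.0751] jig [ 0.0437 -0.0762] yaw 103.96 F [-0.19  0.19  0.62] Fjig -0.14 0.22 open 0.091
roller ang 8.08 centre [ 0.0484 -0.0286] len 0.1305 zmax 0.1149895672130633
```

Call:
{"op": "jog_arm", "data": {"motion": [{"jaw":91,"delta_pos":[-0.0121,0.0485,0],"yaw":0},{"jaw":91,"delta_pos":[-0.0121,0.0485,0],"yaw":0},{"jaw":91,"delta_pos":[-0.0121,0.0485,0],"yaw":0},{"jaw":91,"delta_pos":[-0.0121,0.0485,0],"yaw":0}]}}

```text
clock: 6.0
position: [0.5897, -0.0987, 0.0751]
ee_rot: [[-0.241, 0.97, -0.0], [0.97, 0.241, 0.0], [0.0, -0.0, -1.0]]
contact_force: [0.9, 0.6, 0.4]
opening: 0.0908
grasp_force: 0.0
```

```bash
python3 -c "
from h import *
st();c=viewer.camera('side');save(c,'side5');roller(cloud(c),(-.16,.04))
a=cv2.imread('pics/side4.png');b=cv2.imread('pics/side5.png')
cv2.imwrite('pics/both5.png',np.hstack([cv2.resize(x[150:330,220:440],None,fx=1.8,fy=1.8) for x in(a,b)]))"
```

```text
t 6.0 pos [ 0.5897 -0.0987  0.0751] jig [ 0.0437 -0.0682] yaw 103.97 F [0.92 0.61 0.39] Fjig 1.04 0.37 open 0.091
roller ang 0.91 centre [0.0474 0.002 ] len 0.1259 zmax 0.09713970375848213
```

View pics/both5.png

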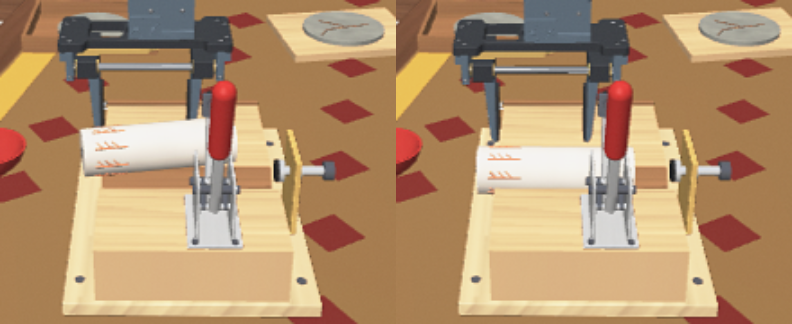

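The left crop shows the roller askew on the edge. The right crop shows it lying straight in the vee, with its +x end at crop (480,170) and clear of the fingers. Next I raise the hand, close it, turn it and go round to the free end.

Call:
{"op": "jog_arm", "data": {"motion": [{"jaw":91,"delta_pos":[0,0,0.5],"yaw":0},{"jaw":91,"delta_pos":[0,0,0.8],"yaw":0},{"jaw":91,"delta_pos":[0,0,0.8],"yaw":0},{"jaw":0,"delta_pos":[0.177,0.161,0],"yaw":-1},{"jaw":0,"delta_pos":[0.177,0.161,0],"yaw":-1},{"jaw":0,"delta_pos":[0.177,0.161,0],"yaw":-1},{"jaw":0,"delta_pos":[0.177,0.161,0],"yaw":-1},{"jaw":0,"delta_pos":[0.177,0.161,0],"yaw":-1},{"jaw":0,"delta_pos":[0.177,0.161,0],"yaw":-1},{"jaw":0,"delta_pos":[0.177,0.161,0],"yaw":-1},{"jaw":0,"delta_pos":[0.177,0.161,0],"yaw":-1},{"jaw":0,"delta_pos":[0.177,0.161,0],"yaw":-1},{"jaw":0,"delta_pos":[0.177,0.161,0],"yaw":-1},{"jaw":0,"delta_pos":[0.177,0.161,0],"yaw":-1},{"jaw":0,"delta_pos":[0.177,0.161,0],"yaw":-1},{"jaw":0,"delta_pos":[0.177,0.161,0],"yaw":-1},{"jaw":0,"delta_pos":[0.177,0.161,0],"yaw":-1},{"jaw":0,"delta_pos":[0.177,0.161,0],"yaw":-1},{"jaw":0,"delta_pos":[0,0,0],"yaw":0},{"jaw":0,"delta_pos":[0,0,0],"yaw":0}]}}

```text
clock: 8.05
position: [0.6957, -0.0023, 0.1589]
ee_rot: [[0.97, 0.245, -0.0], [0.245, -0.97, -0.0], [-0.0, -0.0, -1.0]]
contact_force: [-0.1, -0.1, 1.0]
opening: 0.0005
grasp_force: 0.0
```

```bash
python3 -c "
from h import *
st();c=viewer.camera('side');save(c,'side6');P=cloud(c);roller(P,(-.03,.028))
Q=jig(P);Z=P[...,2];w=(abs(Q[...,1])<.025)&(Z>.08)&(Z<.1)&(Q[...,0]>0)&(Q[...,0]<.15)
print('end x',np.percentile(Q[w][:,0],[95,99,99.8,100]))
w=w&(Z>.085);print('ycentre',[(round(Q[w&(abs(Q[...,0]-x)<.01)][np.argmax(Z[w&(abs(Q[...,0]-x)<.01)])][1],4)) for x in(.02,.05,.08,.11)])"
```

```text
t 8.1 pos [ 0.6957 -0.0023  0.1589] jig [ 0.1699 -0.0004] yaw 14.16 F [-0.13 -0.08  0.97] Fjig -0.15 -0.04 open 0.000
roller ang 0.60 centre [0.0476 0.0027] len 0.1260 zmax 0.09653937905151433
end x [0.10429876 0.1094066  0.11002052 0.11017405]
ycentre [np.float64(0.0042), np.float64(0.0084), np.float64(-0.0058), np.float64(0.0005)]
```

Call:
{"op": "jog_arm", "data": {"motion": [{"jaw":0,"delta_pos":[0,0,-0.8],"yaw":0},{"jaw":0,"delta_pos":[0,0,-0.8],"yaw":0},{"jaw":0,"delta_pos":[0,0,-0.87],"yaw":0},{"jaw":0,"delta_pos":[-0.097,-0.0243,0],"yaw":0},{"jaw":0,"delta_pos":[-0.097,-0.0243,0],"yaw":0},{"jaw":0,"delta_pos":[-0.097,-0.0243,0],"yaw":0},{"jaw":0,"delta_pos":[-0.097,-0.0243,0],"yaw":0},{"jaw":0,"delta_pos":[-0.097,-0.0243,0],"yaw":0},{"jaw":0,"delta_pos":[-0.097,-0.0243,0],"yaw":0},{"jaw":0,"delta_pos":[-0.097,-0.0243,0],"yaw":0},{"jaw":0,"delta_pos":[-0.097,-0.0243,0],"yaw":0},{"jaw":0,"delta_pos":[0,0,0],"yaw":0},{"jaw":0,"delta_pos":[0,0,0],"yaw":0}]}}

```text
clock: 9.4
position: [0.665, -0.01, 0.0603]
ee_rot: [[0.97, 0.241, 0.0], [0.241, -0.97, -0.0], [0.0, 0.0, -1.0]]
contact_force: [-0.3, -0.3, 0.4]
opening: 0.0003
grasp_force: 0.0
```

```bash
python3 -c "
from h import *
for i in range(2): st();viewer.camera('side')"
```

```text
t 9.4 pos [ 0.665  -0.01    0.0603] jig [ 0.1382 -0.0005] yaw 13.96 F [-0.33 -0.26  0.4 ] Fjig -0.39 -0.17 open 0.000
t 9.4 pos [ 0.6651 -0.01    0.0603] jig [ 0.1383 -0.0005] yaw 13.97 F [0.29 0.72 0.09] Fjig 0.46 0.63 open 0.000
```

Call:
{"op": "jog_arm", "data": {"motion": [{"jaw":0,"delta_pos":[-0.0485,-0.0121,0],"yaw":0},{"jaw":0,"delta_pos":[-0.0485,-0.0121,0],"yaw":0},{"jaw":0,"delta_pos":[-0.0485,-0.0121,0],"yaw":0},{"jaw":0,"delta_pos":[-0.0485,-0.0121,0],"yaw":0},{"jaw":0,"delta_pos":[-0.0485,-0.0121,0],"yaw":0},{"jaw":0,"delta_pos":[-0.0485,-0.0121,0],"yaw":0},{"jaw":0,"delta_pos":[-0.0485,-0.0121,0],"yaw":0},{"jaw":0,"delta_pos":[-0.0485,-0.0121,0],"yaw":0},{"jaw":0,"delta_pos":[-0.0485,-0.0121,0],"yaw":0},{"jaw":0,"delta_pos":[-0.0485,-0.0121,0],"yaw":0},{"jaw":0,"delta_pos":[-0.0485,-0.0121,0],"yaw":0},{"jaw":0,"delta_pos":[-0.0485,-0.0121,0],"yaw":0}]}}

```text
clock: 10.7
position: [0.6416, -0.0158, 0.0604]
ee_rot: [[0.97, 0.241, 0.0], [0.241, -0.97, -0.0], [0.0, 0.0, -1.0]]
contact_force: [1.3, 0.5, -0.2]
opening: 0.0003
grasp_force: 0.9
```

```bash
python3 -c "
from h import *
st();c=viewer.camera('side');save(c,'side7');P=cloud(c);Q=jig(P);Z=P[...,2]
w=(abs(Q[...,1])<.025)&(Z>.08)&(Z<.1)&(Q[...,0]>0)&(Q[...,0]<.1)
print('end x',np.percentile(Q[w][:,0],[95,99,99.8,100]))"
```

```text
t 10.7 pos [ 0.6416 -0.0158  0.0604] jig [ 0.1141 -0.0004] yaw 13.97 F [ 1.33  0.49 -0.16] Fjig 1.41 0.15 open 0.000
end x [0.09291017 0.09719978 0.09885206 0.09895349]
```

Call:
{"op": "jog_arm", "data": {"motion": [{"jaw":0,"delta_pos":[-0.0485,-0.0121,0],"yaw":0},{"jaw":0,"delta_pos":[-0.0485,-0.0121,0],"yaw":0},{"jaw":0,"delta_pos":[-0.0485,-0.0121,0],"yaw":0},{"jaw":0,"delta_pos":[-0.0485,-0.0121,0],"yaw":0},{"jaw":0,"delta_pos":[-0.0485,-0.0121,0],"yaw":0},{"jaw":0,"delta_pos":[-0.0485,-0.0121,0],"yaw":0},{"jaw":0,"delta_pos":[-0.0243,-0.0061,0],"yaw":0},{"jaw":0,"delta_pos":[-0.0243,-0.0061,0],"yaw":0}]}}

```text
clock: 11.55
position: [0.628, -0.0192, 0.0603]
ee_rot: [[0.97, 0.241, 0.0], [0.241, -0.97, 0.0], [0.0, -0.0, -1.0]]
contact_force: [2.0, 0.9, 0.5]
opening: 0.0001
grasp_force: 1.0
```

Call:
{"op": "jog_arm", "data": {"motion": [{"jaw":0,"delta_pos":[-0.0243,-0.0061,0],"yaw":0},{"jaw":0,"delta_pos":[-0.0243,-0.0061,0],"yaw":0}]}}

```text
clock: 11.75
position: [0.6261, -0.0197, 0.0604]
ee_rot: [[0.97, 0.241, 0.0], [0.241, -0.97, 0.0], [0.0, -0.0, -1.0]]
contact_force: [2.5, 0.2, 0.2]
opening: 0.0004
grasp_force: 1.1
```

Call:
{"op": "jog_arm", "data": {"motion": [{"jaw":0,"delta_pos":[-0.0243,-0.0061,0],"yaw":0},{"jaw":0,"delta_pos":[-0.0243,-0.0061,0],"yaw":0}]}}

```text
clock: 11.95
position: [0.6241, -0.0202, 0.0604]
ee_rot: [[0.97, 0.241, 0.0], [0.241, -0.97, 0.0], [0.0, -0.0, -1.0]]
contact_force: [1.9, 1.1, 0.1]
opening: 0.0003
grasp_force: 1.1
```

Call:
{"op": "jog_arm", "data": {"motion": [{"jaw":0,"delta_pos":[-0.0243,-0.0061,0],"yaw":0},{"jaw":0,"delta_pos":[-0.0243,-0.0061,0],"yaw":0},{"jaw":0,"delta_pos":[-0.0243,-0.0061,0],"yaw":0}]}}

```text
clock: 12.25
position: [0.6212, -0.0209, 0.0604]
ee_rot: [[0.97, 0.241, 0.0], [0.241, -0.97, 0.0], [0.0, -0.0, -1.0]]
contact_force: [2.3, 1.3, 0.4]
opening: 0.0004
grasp_force: 1.2
```

Call:
{"op": "jog_arm", "data": {"motion": [{"jaw":0,"delta_pos":[-0.0243,-0.0061,0],"yaw":0},{"jaw":0,"delta_pos":[-0.0243,-0.0061,0],"yaw":0},{"jaw":0,"delta_pos":[-0.0243,-0.0061,0],"yaw":0}]}}

```text
clock: 12.55
position: [0.6183, -0.0217, 0.0604]
ee_rot: [[0.97, 0.241, 0.0], [0.241, -0.97, 0.0], [0.0, 0.0, -1.0]]
contact_force: [3.3, 1.8, 0.1]
opening: 0.0005
grasp_force: 1.2
```

Call:
{"op": "jog_arm", "data": {"motion": [{"jaw":0,"delta_pos":[-0.0243,-0.0061,0],"yaw":0}]}}

```text
clock: 12.65
position: [0.6173, -0.0219, 0.0603]
ee_rot: [[0.97, 0.241, 0.0], [0.241, -0.97, 0.0], [0.0, -0.0, -1.0]]
contact_force: [3.0, 0.6, 0.1]
opening: 0.0004
grasp_force: 1.3
```

Call:
{"op": "jog_arm", "data": {"motion": [{"jaw":0,"delta_pos":[-0.0243,-0.0061,0],"yaw":0},{"jaw":0,"delta_pos":[-0.0243,-0.0061,0],"yaw":0}]}}

```text
clock: 12.85
position: [0.6154, -0.0224, 0.0604]
ee_rot: [[0.97, 0.241, 0.0], [0.241, -0.97, 0.0], [0.0, 0.0, -1.0]]
contact_force: [4.1, 0.6, 0.6]
opening: 0.0003
grasp_force: 1.6
```

Call:
{"op": "jog_arm", "data": {"motion": [{"jaw":0,"delta_pos":[-0.0243,-0.0061,0],"yaw":0}]}}

```text
clock: 12.95
position: [0.6147, -0.0226, 0.0604]
ee_rot: [[0.97, 0.241, 0.001], [0.241, -0.97, 0.0], [0.001, 0.0, -1.0]]
contact_force: [4.5, 2.8, -0.4]
opening: 0.0003
grasp_force: 2.4
```

Call:
{"op": "jog_arm", "data": {"motion": [{"jaw":0,"delta_pos":[-0.0243,-0.0061,0],"yaw":0}]}}

```text
clock: 13.05
position: [0.614, -0.0229, 0.0605]
ee_rot: [[0.97, 0.241, 0.001], [0.241, -0.97, 0.0], [0.001, 0.0, -1.0]]
contact_force: [6.1, 1.3, -0.1]
opening: 0.0005
grasp_force: 3.2
```

Call:
{"op": "jog_arm", "data": {"motion": [{"jaw":0,"delta_pos":[-0.0243,-0.0061,0],"yaw":0}]}}

```text
clock: 13.15
position: [0.6133, -0.0231, 0.0606]
ee_rot: [[0.97, 0.241, 0.002], [0.241, -0.97, -0.0], [0.002, 0.0, -1.0]]
contact_force: [7.3, 2.3, -1.1]
opening: 0.0003
grasp_force: 4.0
```

Call:
{"op": "jog_arm", "data": {"motion": [{"jaw":0,"delta_pos":[-0.0243,-0.0061,0],"yaw":0}]}}

```text
clock: 13.25
position: [0.6128, -0.0233, 0.0608]
ee_rot: [[0.97, 0.241, 0.003], [0.241, -0.97, -0.0], [0.003, 0.001, -1.0]]
contact_force: [13.0, 3.9, -1.2]
opening: 0.0005
grasp_force: 6.8
```

Call:
{"op": "jog_arm", "data": {"motion": [{"jaw":0,"delta_pos":[0.0121,0.003,0],"yaw":0}]}}

```text
clock: 13.35
position: [0.6132, -0.0233, 0.0608]
ee_rot: [[0.97, 0.241, 0.003], [0.241, -0.97, -0.0], [0.003, 0.001, -1.0]]
contact_force: [7.3, 2.5, -0.4]
opening: 0.0005
grasp_force: 3.8
```

Call:
{"op": "jog_arm", "data": {"motion": [{"jaw":0,"delta_pos":[-0.0049,-0.0012,0],"yaw":0}]}}

```text
clock: 13.45
position: [0.613, -0.0233, 0.0608]
ee_rot: [[0.97, 0.241, 0.003], [0.241, -0.97, -0.0], [0.002, 0.001, -1.0]]
contact_force: [7.6, 2.0, -0.3]
opening: 0.0002
grasp_force: 4.3
```

Call:
{"op": "jog_arm", "data": {"motion": [{"jaw":0,"delta_pos":[-0.0049,-0.0012,0],"yaw":0},{"jaw":0,"delta_pos":[0,0,0],"yaw":0}]}}

```text
clock: 13.65
position: [0.6129, -0.0233, 0.0608]
ee_rot: [[0.97, 0.241, 0.003], [0.241, -0.97, -0.0], [0.003, 0.001, -1.0]]
contact_force: [9.1, 3.4, -0.5]
opening: 0.0001
grasp_force: 4.4
```

Call:
{"op": "jog_arm", "data": {"motion": [{"jaw":0,"delta_pos":[-0.0036,-0.0009,0],"yaw":0},{"jaw":0,"delta_pos":[0,0,0],"yaw":0},{"jaw":0,"delta_pos":[0,0,0],"yaw":0},{"jaw":0,"delta_pos":[0,0,0],"yaw":0}]}}

```text
clock: 14.05
position: [0.6128, -0.0233, 0.0608]
ee_rot: [[0.97, 0.241, 0.003], [0.241, -0.97, -0.0], [0.003, 0.001, -1.0]]
contact_force: [7.9, 2.1, -0.8]
opening: 0.0005
grasp_force: 4.5
```

Call:
{"op": "jog_arm", "data": {"motion": [{"jaw":0,"delta_pos":[0,0,0],"yaw":0},{"jaw":0,"delta_pos":[0,0,0],"yaw":0},{"jaw":0,"delta_pos":[0,0,0],"yaw":0},{"jaw":0,"delta_pos":[0,0,0],"yaw":0}]}}

```text
clock: 14.45
position: [0.6128, -0.0234, 0.0608]
ee_rot: [[0.97, 0.241, 0.003], [0.241, -0.97, -0.0], [0.003, 0.001, -1.0]]
contact_force: [8.4, 1.6, -1.0]
opening: 0.0007
grasp_force: 4.5
```

```bash
python3 -c "
from h import *
st();c=viewer.camera('side');save(c,'side8');P=cloud(c);roller(P,(-.03,.028));st();a=cv2.imread('pics/side8.png')
cv2.imwrite('pics/c8.png',cv2.resize(a[150:330,220:440],None,fx=3,fy=3))"
```

```text
t 14.4 pos [ 0.6128 -0.0234  0.0608] jig [ 0.0844 -0.0007] yaw 13.96 F [ 8.44  1.62 -1.  ] Fjig 8.58 -0.48 open 0.001
roller ang 6.32 centre [0.0436 0.0042] len 0.1201 zmax 0.09863749929320176
t 14.5 pos [ 0.6129 -0.0234  0.0609] jig [ 0.0844 -0.0008] yaw 13.96 F [ 8.78  3.55 -1.29] Fjig 9.38 1.31 open 0.000
```

View pics/c8.png

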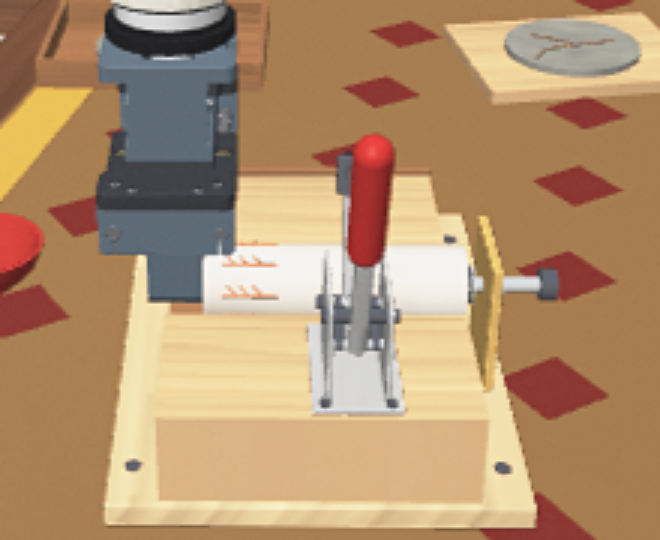

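The crop shows the roller straight in the vee, with its -x end on the button at (475,283) and the finger on its free end at (200,280). The force is about 9 N, so I add a little and hold.

Call:
{"op": "jog_arm", "data": {"motion": [{"jaw":0,"delta_pos":[-0.0061,-0.0015,0],"yaw":0},{"jaw":0,"delta_pos":[0,0,0],"yaw":0},{"jaw":0,"delta_pos":[0,0,0],"yaw":0},{"jaw":0,"delta_pos":[0,0,0],"yaw":0}]}}

```text
clock: 14.9
position: [0.6128, -0.0234, 0.061]
ee_rot: [[0.97, 0.241, 0.003], [0.241, -0.97, -0.0], [0.003, 0.001, -1.0]]
contact_force: [9.9, 2.9, -1.6]
opening: 0.0007
grasp_force: 5.0
```

Call:
{"op": "jog_arm", "data": {"motion": [{"jaw":0,"delta_pos":[0,0,0],"yaw":0},{"jaw":0,"delta_pos":[0,0,0],"yaw":0},{"jaw":0,"delta_pos":[0,0,0],"yaw":0},{"jaw":0,"delta_pos":[0,0,0],"yaw":0}]}}

```text
clock: 15.3
position: [0.6128, -0.0234, 0.0609]
ee_rot: [[0.97, 0.241, 0.003], [0.241, -0.97, -0.0], [0.003, 0.001, -1.0]]
contact_force: [9.4, 2.8, -0.6]
opening: 0.0006
grasp_force: 5.0
```

Call:
{"op": "jog_arm", "data": {"motion": [{"jaw":0,"delta_pos":[0.0243,0.0061,0],"yaw":0},{"jaw":0,"delta_pos":[0.0243,0.0061,0],"yaw":0},{"jaw":0,"delta_pos":[0.0243,0.0061,0],"yaw":0},{"jaw":0,"delta_pos":[0.0243,0.0061,0],"yaw":0},{"jaw":0,"delta_pos":[0.0243,0.0061,0],"yaw":0},{"jaw":0,"delta_pos":[0.0485,0.0121,0],"yaw":0},{"jaw":0,"delta_pos":[0.097,0.0243,0],"yaw":0},{"jaw":0,"delta_pos":[0.194,0.0486,0],"yaw":0},{"jaw":0,"delta_pos":[0.194,0.0486,0],"yaw":0},{"jaw":0,"delta_pos":[0.194,0.0486,0],"yaw":0},{"jaw":0,"delta_pos":[0,0,0.8],"yaw":0},{"jaw":0,"delta_pos":[0,0,0.9],"yaw":0},{"jaw":0,"delta_pos":[0,0,0.9],"yaw":0},{"jaw":0,"delta_pos":[0,0,0.9],"yaw":0},{"jaw":0,"delta_pos":[0,0,0.9],"yaw":0},{"jaw":0,"delta_pos":[0,0,0.9],"yaw":0},{"jaw":0,"delta_pos":[0,0,0],"yaw":0}]}}

```text
clock: 17.0
position: [0.648, -0.0149, 0.2779]
ee_rot: [[0.97, 0.242, 0.008], [0.242, -0.97, -0.0], [0.007, 0.002, -1.0]]
contact_force: [0.5, -0.3, -0.4]
opening: -0.0
grasp_force: 0.0
```

```bash
python3 -c "
from h import *
st();c=viewer.camera('side');save(c,'side9');P=cloud(c);Q=jig(P);Z=P[...,2];img=c['img'].astype(int);roller(P,(-.03,.028))
w=(abs(Q[...,1])<.025)&(Z>.08)&(Z<.1)&(Q[...,0]>0)&(Q[...,0]<.1);print('end x',np.percentile(Q[w][:,0],[95,99,99.8]))
r=(img[...,0]>110)&(img[...,1]<60)&(Z>.14)&(Z<.3)&(abs(Q[...,0]+.02)<.04)&(Q[...,1]>.1)&(Q[...,1]<.27)
q=np.c_[Q[r],Z[r]]
for z in np.arange(.16,.27,.015):
    k=abs(q[:,2]-z)<.006
    if k.sum()>5: print(z.round(3),k.sum(),q[k].mean(0).round(4),'x',q[k,0].min().round(4),q[k,0].max().round(4),'y',q[k,1].min().round(4),q[k,1].max().round(4))
print(q[:,2].max())"
```

```text
t 17.0 pos [ 0.648  -0.0149  0.2779] jig [ 0.1206 -0.0011] yaw 13.98 F [ 0.49 -0.31 -0.4 ] Fjig 0.4 -0.42 open -0.000
roller ang 0.73 centre [0.0273 0.0027] len 0.0856 zmax 0.09655801764941097
end x [0.06666332 0.06942908 0.06973165]
0.175 45 [-0.0169  0.1433  0.1763] x -0.0258 -0.0096 y 0.1389 0.1481
0.19 65 [-0.0162  0.1477  0.1899] x -0.0247 -0.0089 y 0.1395 0.1519
0.205 68 [-0.0168  0.1529  0.2048] x -0.0259 -0.0095 y 0.147 0.1573
0.22 76 [-0.0171  0.1577  0.2201] x -0.0264 -0.0089 y 0.1489 0.1622
0.235 86 [-0.0171  0.1627  0.2352] x -0.0264 -0.0086 y 0.1534 0.1672
0.25 24 [-0.019   0.1584  0.247 ] x -0.026 -0.0094 y 0.1526 0.1639
0.2507408975880215
```

The roller end sits at jig x 0.0697, which is home, and the handle matches the model. I go to the handle's upper (-y) side.

Call:
{"op": "jog_arm", "data": {"motion": [{"jaw":0,"delta_pos":[-0.515,0.248,0],"yaw":0},{"jaw":0,"delta_pos":[-0.515,0.248,0],"yaw":0},{"jaw":0,"delta_pos":[-0.515,0.248,0],"yaw":0},{"jaw":0,"delta_pos":[-0.515,0.248,0],"yaw":0},{"jaw":0,"delta_pos":[-0.515,0.248,0],"yaw":0},{"jaw":0,"delta_pos":[-0.515,0.248,0],"yaw":0},{"jaw":0,"delta_pos":[-0.515,0.248,0],"yaw":0},{"jaw":0,"delta_pos":[-0.515,0.248,0],"yaw":0},{"jaw":0,"delta_pos":[0,0,0],"yaw":0},{"jaw":0,"delta_pos":[0,0,-0.5],"yaw":0},{"jaw":0,"delta_pos":[0,0,-0.5],"yaw":0},{"jaw":0,"delta_pos":[0,0,-0.37],"yaw":0},{"jaw":0,"delta_pos":[0,0,0],"yaw":0}]}}

```text
clock: 18.35
position: [0.4796, 0.0642, 0.2151]
ee_rot: [[0.97, 0.241, -0.004], [0.241, -0.97, -0.0], [-0.004, -0.001, -1.0]]
contact_force: [-0.2, 0.7, 0.1]
opening: 0.0
grasp_force: 0.0
```

```bash
python3 -c "
from h import *
st()"
```

```text
t 18.4 pos [0.4796 0.0642 0.2151] jig [-0.0236  0.1165] yaw 13.96 F [-0.25  0.75  0.14] Fjig -0.06 0.78 open 0.000
```

Call:
{"op": "jog_arm", "data": {"motion": [{"jaw":0,"delta_pos":[0.097,0.024,0.17],"yaw":0},{"jaw":0,"delta_pos":[0,0,0],"yaw":0},{"jaw":0,"delta_pos":[-0.0182,0.0728,0],"yaw":0},{"jaw":0,"delta_pos":[-0.0182,0.0728,0],"yaw":0},{"jaw":0,"delta_pos":[-0.0182,0.0728,0],"yaw":0},{"jaw":0,"delta_pos":[-0.0182,0.0728,0],"yaw":0},{"jaw":0,"delta_pos":[0,0,0],"yaw":0}]}}

```text
clock: 19.05
position: [0.4812, 0.0774, 0.2243]
ee_rot: [[0.97, 0.242, -0.0], [0.242, -0.97, 0.0], [-0.0, -0.0, -1.0]]
contact_force: [-0.3, -0.1, -0.6]
opening: 0.0008
grasp_force: 0.0
```

```bash
python3 -c "
from h import *
st()"
```

```text
t 19.1 pos [0.4812 0.0774 0.2243] jig [-0.0188  0.129 ] yaw 13.99 F [-0.28 -0.11 -0.63] Fjig -0.3 -0.04 open 0.001
```

No contact yet, so I follow the first two segments of the arc.

Call:
{"op": "jog_arm", "data": {"motion": [{"jaw":0,"delta_pos":[-0.022,0.088,-0.028],"yaw":0},{"jaw":0,"delta_pos":[-0.022,0.088,-0.028],"yaw":0},{"jaw":0,"delta_pos":[-0.022,0.088,-0.028],"yaw":0},{"jaw":0,"delta_pos":[-0.022,0.088,-0.028],"yaw":0},{"jaw":0,"delta_pos":[-0.0206,0.0825,-0.041],"yaw":0},{"jaw":0,"delta_pos":[-0.0206,0.0825,-0.041],"yaw":0},{"jaw":0,"delta_pos":[-0.0206,0.0825,-0.041],"yaw":0},{"jaw":0,"delta_pos":[-0.0206,0.0825,-0.041],"yaw":0}]}}

```text
clock: 19.85
position: [0.4745, 0.1047, 0.2132]
ee_rot: [[0.97, 0.241, 0.0], [0.241, -0.97, 0.0], [0.0, -0.0, -1.0]]
contact_force: [0.1, -1.1, 2.3]
opening: 0.0003
grasp_force: 1.1
```

```bash
python3 -c "
from h import *
st();c=viewer.camera('side');save(c,'side10');a=cv2.imread('pics/side10.png')
cv2.imwrite('pics/c10.png',cv2.resize(a[80:330,220:440],None,fx=2.2,fy=2.2))"
```

```text
t 19.9 pos [0.4745 0.1047 0.2132] jig [-0.0187  0.157 ] yaw 13.97 F [ 0.13 -1.08  2.27] Fjig -0.13 -1.08 open 0.000
```

View pics/c10.png

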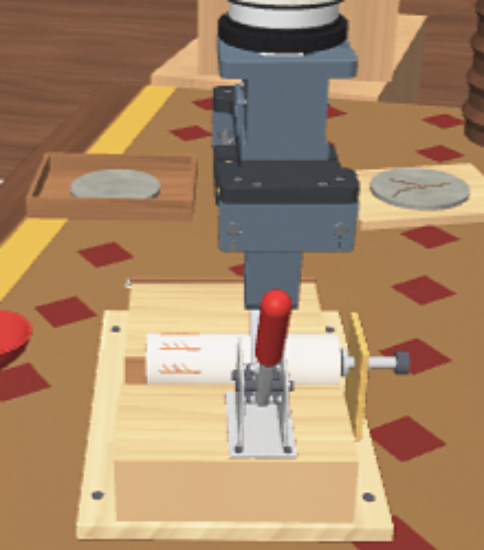

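The crop shows the finger tip at (272,300) on the red grip, which is moving down, and the roller still on the button at (345,360). I continue the arc.

Call:
{"op": "jog_arm", "data": {"motion": [{"jaw":0,"delta_pos":[-0.0188,0.0752,-0.0525],"yaw":0},{"jaw":0,"delta_pos":[-0.0188,0.0752,-0.0525],"yaw":0},{"jaw":0,"delta_pos":[-0.0188,0.0752,-0.0525],"yaw":0},{"jaw":0,"delta_pos":[-0.0188,0.0752,-0.0525],"yaw":0},{"jaw":0,"delta_pos":[-0.0167,0.0667,-0.064],"yaw":0},{"jaw":0,"delta_pos":[-0.0167,0.0667,-0.064],"yaw":0},{"jaw":0,"delta_pos":[-0.0167,0.0667,-0.064],"yaw":0},{"jaw":0,"delta_pos":[-0.0167,0.0667,-0.064],"yaw":0},{"jaw":0,"delta_pos":[-0.0144,0.0576,-0.074],"yaw":0},{"jaw":0,"delta_pos":[-0.0144,0.0576,-0.074],"yaw":0},{"jaw":0,"delta_pos":[-0.0144,0.0576,-0.074],"yaw":0},{"jaw":0,"delta_pos":[-0.0144,0.0576,-0.074],"yaw":0}]}}

```text
clock: 21.1
position: [0.4665, 0.1364, 0.1825]
ee_rot: [[0.97, 0.241, -0.0], [0.241, -0.97, 0.0], [-0.0, -0.0, -1.0]]
contact_force: [0.0, -0.2, 2.1]
opening: 0.0004
grasp_force: 0.9
```

Call:
{"op": "jog_arm", "data": {"motion": [{"jaw":0,"delta_pos":[-0.0114,0.0455,-0.081],"yaw":0},{"jaw":0,"delta_pos":[-0.0114,0.0455,-0.081],"yaw":0},{"jaw":0,"delta_pos":[-0.0114,0.0455,-0.081],"yaw":0},{"jaw":0,"delta_pos":[-0.0114,0.0455,-0.081],"yaw":0},{"jaw":0,"delta_pos":[-0.0083,0.0333,-0.0875],"yaw":0},{"jaw":0,"delta_pos":[-0.0083,0.0333,-0.0875],"yaw":0}]}}

```text
clock: 21.7
position: [0.4641, 0.1463, 0.1626]
ee_rot: [[0.97, 0.241, 0.0], [0.241, -0.97, 0.0], [0.0, -0.0, -1.0]]
contact_force: [-0.2, 0.5, 1.9]
opening: 0.0005
grasp_force: 0.9
```

```bash
python3 -c "
from h import *
st()"
```

```text
t 21.7 pos [0.4641 0.1463 0.1626] jig [-0.0187  0.2   ] yaw 13.97 F [-0.18  0.5   1.91] Fjig -0.06 0.52 open 0.000
```

Call:
{"op": "jog_arm", "data": {"motion": [{"jaw":0,"delta_pos":[-0.0083,0.0333,-0.0875],"yaw":0},{"jaw":0,"delta_pos":[-0.0083,0.0333,-0.0875],"yaw":0},{"jaw":0,"delta_pos":[-0.0052,0.0206,-0.092],"yaw":0},{"jaw":0,"delta_pos":[-0.0052,0.0206,-0.092],"yaw":0}]}}

```text
clock: 22.1
position: [0.463, 0.1507, 0.1483]
ee_rot: [[0.97, 0.241, 0.0], [0.241, -0.97, 0.0], [0.0, -0.0, -1.0]]
contact_force: [-0.4, 1.9, 4.9]
opening: 0.0003
grasp_force: 1.8
```

Call:
{"op": "jog_arm", "data": {"motion": [{"jaw":0,"delta_pos":[-0.0052,0.0206,-0.092],"yaw":0}]}}

```text
clock: 22.2
position: [0.4629, 0.1515, 0.1446]
ee_rot: [[0.97, 0.241, 0.0], [0.241, -0.97, 0.0], [0.0, -0.0, -1.0]]
contact_force: [-0.6, 1.2, 3.4]
opening: 0.0005
grasp_force: 1.6
```

Call:
{"op": "jog_arm", "data": {"motion": [{"jaw":0,"delta_pos":[-0.0025,0.01,-0.05],"yaw":0},{"jaw":0,"delta_pos":[0,0,0],"yaw":0}]}}

```text
clock: 22.4
position: [0.4626, 0.1517, 0.1425]
ee_rot: [[0.97, 0.242, -0.0], [0.242, -0.97, -0.0], [-0.0, 0.0, -1.0]]
contact_force: [-0.2, 0.9, -0.7]
opening: 0.0003
grasp_force: 0.2
```

Call:
{"op": "jog_arm", "data": {"motion": [{"jaw":0,"delta_pos":[0,0,-0.05],"yaw":0},{"jaw":0,"delta_pos":[0,0,0],"yaw":0}]}}

```text
clock: 22.6
position: [0.4626, 0.1517, 0.1406]
ee_rot: [[0.97, 0.241, -0.0], [0.241, -0.97, -0.0], [-0.0, 0.0, -1.0]]
contact_force: [-0.5, 0.3, 1.0]
opening: 0.0006
grasp_force: 0.4
```

Call:
{"op": "jog_arm", "data": {"motion": [{"jaw":0,"delta_pos":[0,0,-0.03],"yaw":0},{"jaw":0,"delta_pos":[0,0,0],"yaw":0}]}}

```text
clock: 22.8
position: [0.4627, 0.1517, 0.1396]
ee_rot: [[0.97, 0.241, -0.0], [0.241, -0.97, 0.0], [-0.0, -0.0, -1.0]]
contact_force: [-0.1, 1.3, 3.1]
opening: 0.0003
grasp_force: 1.2
```

Call:
{"op": "jog_arm", "data": {"motion": [{"jaw":0,"delta_pos":[0,0,-0.03],"yaw":0},{"jaw":0,"delta_pos":[0,0,0],"yaw":0}]}}

```text
clock: 23.0
position: [0.4629, 0.1518, 0.139]
ee_rot: [[0.97, 0.241, -0.0], [0.241, -0.97, 0.0], [-0.0, -0.0, -1.0]]
contact_force: [-4.6, -0.2, 16.2]
opening: 0.0006
grasp_force: 7.9
```

Call:
{"op": "jog_arm", "data": {"motion": [{"jaw":0,"delta_pos":[0,0,-0.03],"yaw":0},{"jaw":0,"delta_pos":[0,0,0],"yaw":0}]}}

```text
clock: 23.2
position: [0.463, 0.1519, 0.1386]
ee_rot: [[0.97, 0.241, -0.0], [0.241, -0.97, 0.0], [-0.0, -0.0, -1.0]]
contact_force: [-12.2, -1.3, 31.7]
opening: 0.0006
grasp_force: 15.9
```

Call:
{"op": "jog_arm", "data": {"motion": [{"jaw":0,"delta_pos":[0,0,0.05],"yaw":0},{"jaw":0,"delta_pos":[0,0,0.1],"yaw":0},{"jaw":0,"delta_pos":[0,0,0.4],"yaw":0},{"jaw":0,"delta_pos":[0,0,0.8],"yaw":0},{"jaw":0,"delta_pos":[0,0,0.8],"yaw":0},{"jaw":0,"delta_pos":[0,0,0.8],"yaw":0},{"jaw":0,"delta_pos":[0,0,0],"yaw":0},{"jaw":0,"delta_pos":[0,0,0],"yaw":0}]}}

```text
clock: 24.0
position: [0.4628, 0.1517, 0.2554]
ee_rot: [[0.97, 0.241, 0.001], [0.241, -0.97, 0.0], [0.001, 0.0, -1.0]]
contact_force: [0.0, -0.5, -0.5]
opening: 0.0001
grasp_force: 0.0
```

```bash
python3 -c "
from h import *
st();c=viewer.camera('side');save(c,'side11');P=cloud(c);Q=jig(P);Z=P[...,2];img=c['img'].astype(int)
w=(abs(Q[...,1])<.025)&(Z>.08)&(Z<.1)&(Q[...,0]>0)&(Q[...,0]<.1);print('end x',np.percentile(Q[w][:,0],[95,99,99.8]))
r=(img[...,0]>110)&(img[...,1]<60)&(Z>.1)&(Z<.3)&(abs(Q[...,0]+.02)<.04)&(Q[...,1]>.1)&(Q[...,1]<.27)
q=np.c_[Q[r],Z[r]]
for y in(.17,.19,.21,.23,.245):
    k=abs(q[:,1]-y)<.006
    if k.sum(): print(y,k.sum(),np.percentile(q[k,2],95).round(4))
a=cv2.imread('pics/side11.png')
cv2.imwrite('pics/c11.png',cv2.resize(a[100:330,180:440],None,fx=2.3,fy=2.3))"
```

```text
t 24.0 pos [0.4628 0.1517 0.2554] jig [-0.0187  0.2055] yaw 13.96 F [ 0.01 -0.49 -0.46] Fjig -0.11 -0.47 open 0.000
end x [0.06737634 0.06938817 0.06976474]
0.17 17 0.1371
0.19 29 0.1374
0.21 37 0.1385
0.23 39 0.1405
0.245 64 0.137
```

View pics/c11.png

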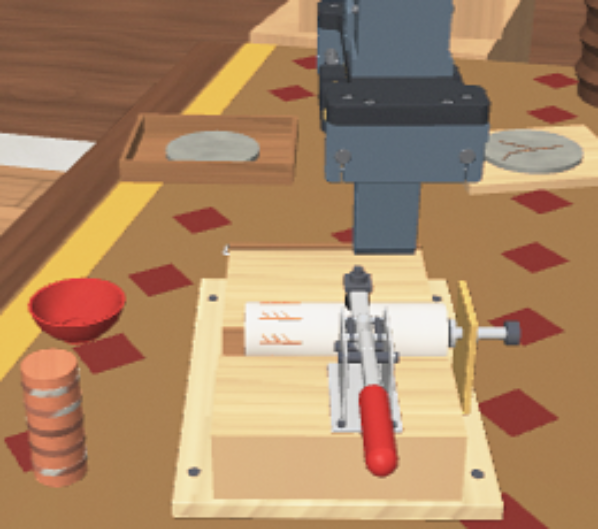

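The crop shows the red handle down and level at (378,430), and the clamp arm level over the vee with its pad on the roller at (357,280). The roller is on the button at (450,332), and the bowl and the terracotta roller have not moved. The hand is clear, so I hand the job in.

```bash
python3 -c "
from h import *
print(robot.close_job())"
```

```text
the job is handed in; nothing more can be done
None
```

The job is handed in at about 24 s: the roller was rolled into the vee and pressed home at about 10 N (one brief 13.5 N reading, under the 15 N limit), the clamp is down and looks locked with its pad on the roller, and the bowl, loop tool and terracotta roller were not touched.

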